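# Lock the lens collar and hold a ball tray over the inspection camera

### The job

Turn the lock collar around the lens of the upward-looking bench camera clockwise until its fin lines up with the raised locked mark on the housing. Then pick up the little wooden sample tray by its handle without letting the loose steel ball roll out of its pocket, and hold the tray level with the ball's pocket straight above the lens, about 80 mm over it. Finish while still holding it there, with nothing but the gripper carrying the tray, and leave the jar, calculator and mug where they are.

Things in the scene. Friction and masses are not known exactly. Their poses are not given: they have to be found in the camera images.
- lens (a point): Centre of the glass lens, on top of the bench camera: a fixed white square box 180 x 180 x 45 mm whose lens looks straight up. This point is 55 mm above the work surface, on the vertical turning axis of the collar. Its x axis points away from the locked mark; z is up.
- locked_mark (a point): Top of the locked mark, a small dark raised rib (14 mm long, 8 mm wide, 3 mm high) on top of the camera's housing, 80 mm from the lens axis, with its length pointing at the lens. It stands just outside the fin's reach, which ends 70 mm from the axis.
- collar (a joint): Turning angle in rad of the aluminium lock collar, a captive ring of 68 mm outer diameter round the lens, its top 55 mm above the work surface. It grows clockwise seen from above. Stops at 0 and 1.7; starts between 0 and 0.6; at 1.3 the fin points straight at the locked mark. It turns stiffly (about 1.5 N at the fin) and stays where it is left.
- collar_fin (a point): Grip point on the collar's only fin: an upright aluminium plate that stands out radially from the ring, 10 mm thick, reaching from 30 to 70 mm from the lens axis, its lower edge 47 mm and its top 87 mm above the work surface. This point is in mid thickness, 54 mm from the lens axis and 76 mm above the work surface, and travels round the axis as the collar turns. Its orientation does not matter: the fin's long direction is the line from the lens to this point.
- tray_handle (a point): Grip point on the handle of the loose wooden sample tray (about 160 g, or up to 40 percent more or less). The tray is a plate 130 x 80 x 8 mm with its long side along its x axis, lying flat on the work surface. The handle is an upright block in the middle of it, 42 mm long along x, 12 mm thick along y, its top 60 mm above the tray's underside. This point is on its mid-plane, 40 mm above the underside. z is up.
- tray: The same tray; origin at the centre of its underside, x along its long side toward the pocket that has the ball, z up.
- pocket (a point): Centre of the floor of the pocket that has the ball: a round recess 26 mm across and 3 mm deep with a glass floor, 43 mm from the tray's middle along the tray's +x, its floor 5 mm above the tray's underside. An equal, empty pocket lies at -43 mm.
- ball_center (a point): Centre of the loose steel ball, 24 mm diameter, 57 g, resting in its pocket with about 5 mm of free play each way. It rolls over the pocket's edge if the tray tips by some 40 degrees or is jerked.
- reader: The bench camera's housing, fixed; origin at the centre of its underside, z up.
- jar: Bystander: amber glass jar with a white cap, 56 mm diameter, 75 mm tall; origin at its underside.
- calculator: Bystander: flat grey calculator 110 x 70 x 16 mm; origin at its underside.
- mug: Bystander: white mug, 76 mm diameter, 85 mm tall; origin at its underside.
Not all that is in view belongs to the job. Of the things shaped like the tray, the wooden one is meant.

How it is judged:
By the outcome, as a careful person would: the job done as asked, in the order asked, and still so for the second after the job is handed in, while the arm keeps its last pose, push and grip.
It also fails if it takes over 58 s, if anything falls off the work surface, if the arm or the gripper's body presses on something with over 40 N, if the wrist force passes 120 N, or if a joint passes its speed limit or range.

### The arm

A 7-joint arm with a two-finger parallel gripper is mounted at the origin on the work surface. World frame = base frame: x ahead of the robot, y to its left, z up, the work surface at z = 0. Lengths are in mm, angles in rad, forces in N, time in s.
With the tool pointing down it reaches from about 400 to 875 mm from the base axis. Payload 4.4 kg.
Tool frame: the origin (TCP) lies on the centre line of the jaws, within the pads' length; the fingertips stand 19 mm ahead of it and the grasp point (between the pads) is the TCP (r.finger_overhang is the distance from the TCP to the fingertips, in mm); z points along the fingers, y is the direction in which the jaws open and shut (so a half turn about z gives the same grasp; the last joint's range is limited). The gripper opens to 85 mm and grips with 20 to 120 N. Pads are 22 mm wide; open, the fingers measure 114 mm over their backs; the gripper's body (76 mm by 85 mm) begins 54 mm behind the grasp point. The pads swing forward as they close: fully open they stand 13 mm farther back than shut.
Start: joints at [1.105, 0.628, 0.038, 1.517, -0.027, 0.996, -0.02], TCP at [253.03, -598.743, 229.313] pointing down, gripper open.
Joint ranges: [-3.06, 3.06], [-0.37, 2.12], [-1.25, 1.32], [0.18, 2.47], [-1.1, 4.24], [0.23, 1.98], [-2.94, 2.94]. Speed limits (rad/s): [2.57, 2.57, 3.14, 3.14, 3.14, 3.14, 3.14].

### API

Orientations are given as a rotation vector (axis times angle).
In Python, from workcell import r, imaging, close_job gives the robot as it stands. The module is installed in compiled form; this text tells all that it offers.
- The arm moves only by the tool play_rows, never from a script. Its argument "plan" is a list of rows, each an object of numbers: "jaw": the closure, from 0 (fully open) to 1 (shut); "x", "y", "z": the shift along the tool's x, y, z in cm; "roll": the turn about the tool's z in degrees. A call has 1 to 20 rows; each row shifts and turns the commanded pose from where the row before left it, along the tool's axes as they then stand; what a row does not reach is not made up. A row lasts 1/8 s, in which the tool goes at most 62.5 mm and 10.7 degrees, less where a joint would pass 70% of its speed; a pose out of reach is approached as far as the arm can. A call is refused whole if a number of a shift passes 6.25 or a number of a turn 10.7, either way. A call with a gripper value outside its range is refused whole. The fingers move at their own pace and stop on an object; "newtons" is the grip in N (left out, the last holds). Time passes only in rows, so rows that do not move let the fingers close. It gives the time, the measured TCP pose, the force and the opening at its end, in the units of the state.
- r.sense(): the state, without advancing time (a new reading comes with each control period).
- imaging.read_camera(name): name is "scene" or "top" or "wrist"; returns (picture, depth): 420x560x3 uint8, red, green, blue; 420x560 float32, mm along the optical axis (not along the pixel's ray), 0 where there is no reading.
- imaging.get_calibration(name): a dict with "intrinsics" (3x3 intrinsics, pixels), "R" (3x3) and "t" (3): a world point X has camera coordinates R X + t. Camera axes: x right, y down, z forward; pixel columns grow to the right and rows downward; lengths in mm; the calibration is good to about 2 mm. A picture is of the moment at which its call begins: read the wrist's pose just before it. get_calibration takes no time and is no camera call; for the wrist camera it gives the pose at the moment of the call.
- close_job(): hands the job in, once; it reports no verdict.
The state is a dict: "t": time; "joint_positions": joint angles; "joint_velocities": joint speeds; "effort": joint torques, N m; "eef_pos": TCP position; "eef_rot": TCP orientation; "force": force on the tool from outside, world axes, zero at the start; "moment": the same for the moment, N m; "grip_width": finger opening in mm.
Only numpy, scipy, OpenCV 4.12 (cv2) and the standard library are available. Lean on these libraries where they do the work, as an engineer would, in place of code of your own. Each camera call takes 0.05 s, during which the arm holds its last target.

## Working session

There is one attempt and no reset: what is moved stays moved. The work goes in short steps, Python scripts to look and compute and a tool call to move; the robot and the scene stay as the last step left them, time stands still between calls to the robot, and variables do not carry over. Pictures are saved under pics/ and viewed, and the job is handed in when it is done.

Besides the shell and the picture viewer there is one more tool, called after "Call:" as name(argument=value, ...), one argument or row to a line, values as JSON. play_rows: Moves the arm, as the interface text tells. Its arguments: {"type":"object","properties":{"plan":{"type":"array"},"newtons":{"type":"number"}},"required":["plan"]}

```bash
mkdir -p pics; cat > h.py <<'E'
from workcell import r, imaging, close_job
import numpy as np, cv2
def snap(name,tag):
    p,d=imaging.read_camera(name); c=imaging.get_calibration(name)
    cv2.imwrite(f'pics/{tag}.png',p[:,:,::-1]); np.savez(f'pics/{tag}.npz',p=p,d=d,K=c['intrinsics'],R=c['R'],t=c['t'])
def crop(tag,x0,y0,x1,y1,f,out):
    p=cv2.imread(f'pics/{tag}.png')[y0:y1,x0:x1]
    cv2.imwrite(f'pics/{out}.png',cv2.resize(p,None,fx=f,fy=f,interpolation=cv2.INTER_CUBIC))
def ray(tag,u,v,z):
    a=np.load(f'pics/{tag}.npz');K,R,t=a['K'],a['R'],a['t']
    d=R.T@np.linalg.inv(K)@np.array([u,v,1.]);o=-R.T@t
    return o+d*(z-o[2])/d[2]
def dep(tag,u,v):
    a=np.load(f'pics/{tag}.npz');K,R,t=a['K'],a['R'],a['t']
    return R.T@(np.linalg.inv(K)@np.array([u,v,1.])*a['d'][int(v),int(u)]-t)
E
python3 - <<'E'
from h import *
snap('scene','s0');snap('top','t0');snap('wrist','w0')
s=r.sense();print(s['eef_pos'],s['eef_rot'],s['grip_width'],s['t'])
E
```

```text
[ 252.85606738 -598.27562847  228.59946085] [-3.07760600e+00 -6.23483676e-01  4.59355621e-04] 85.59743654824753 0.15
```

View pics/t0.png

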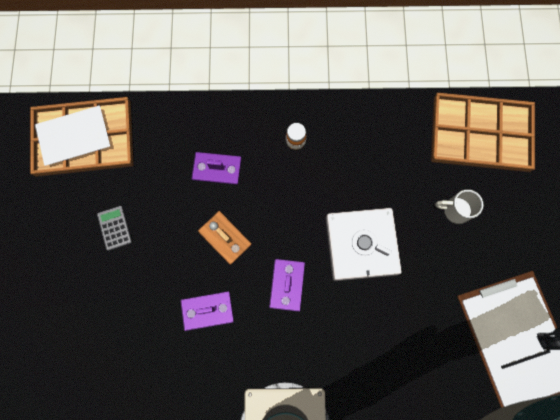

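View pics/s0.png

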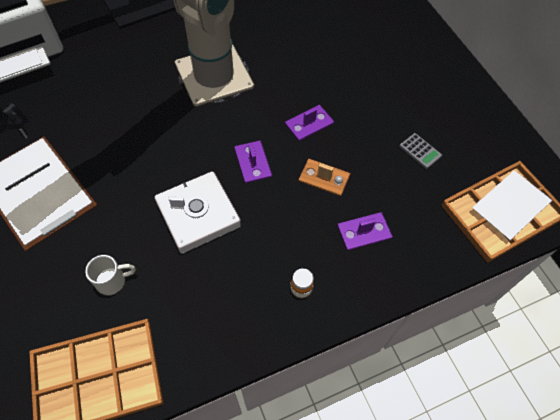

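View pics/w0.png

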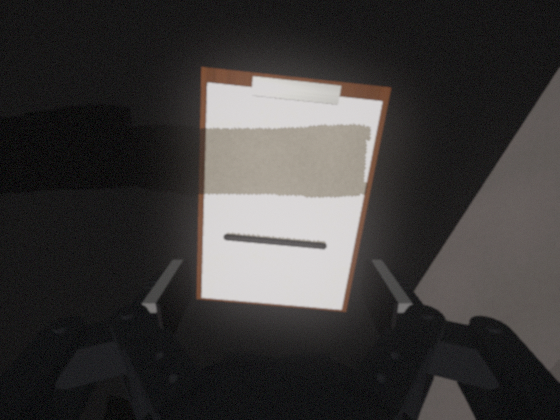

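```bash
python3 - <<'E'
from h import *
crop('t0',315,195,415,295,7,'t0c'); crop('t0',180,195,270,275,8,'t0d')
crop('s0',150,165,245,255,8,'s0c'); crop('s0',290,150,360,200,10,'s0d')
E
```

```text
(no output)
```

View pics/t0c.png

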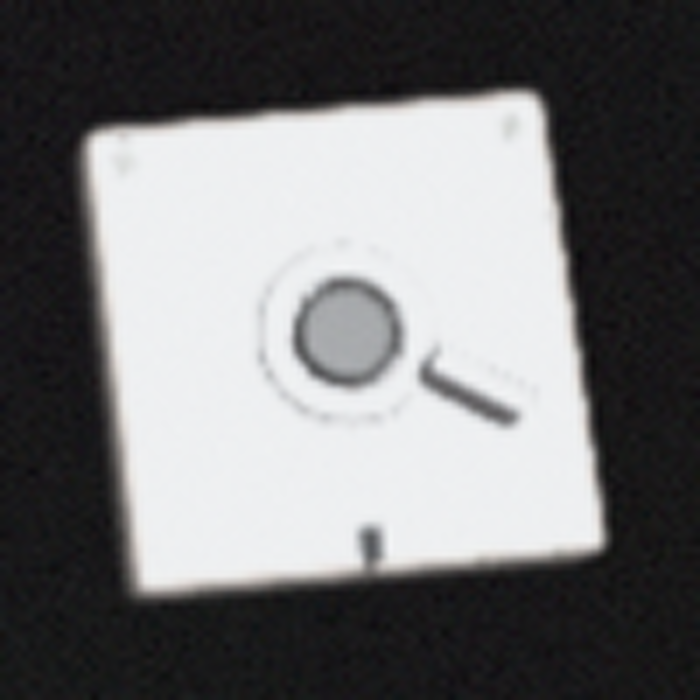

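View pics/t0d.png

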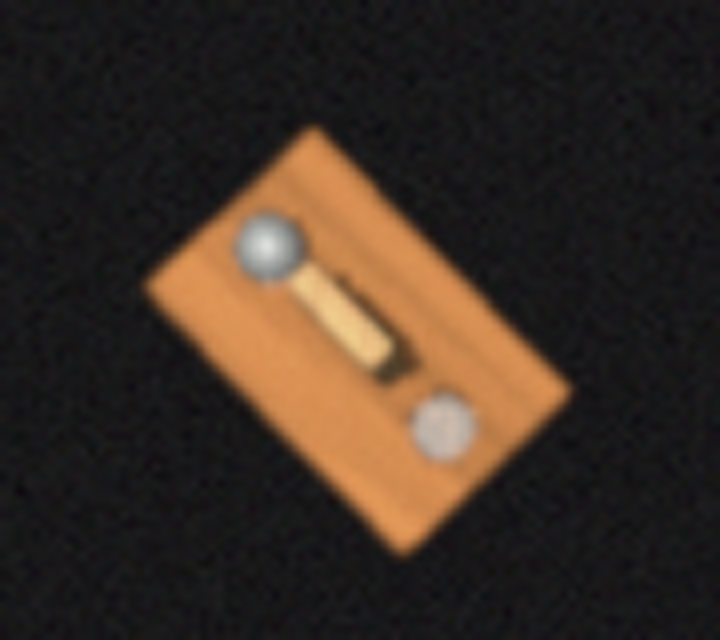

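View pics/s0d.png

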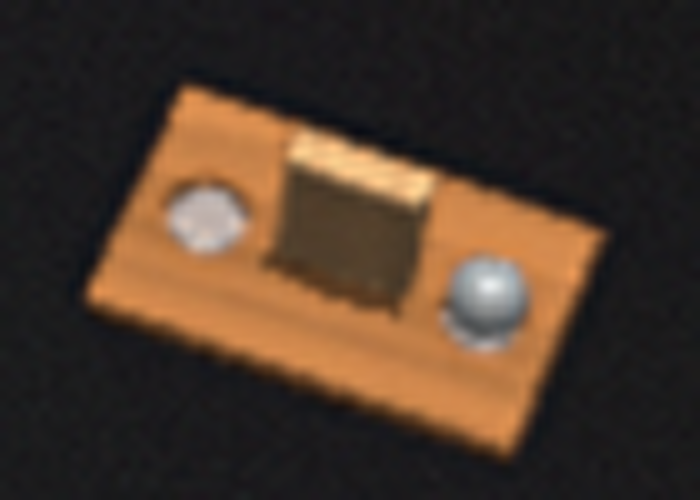

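View pics/s0c.png

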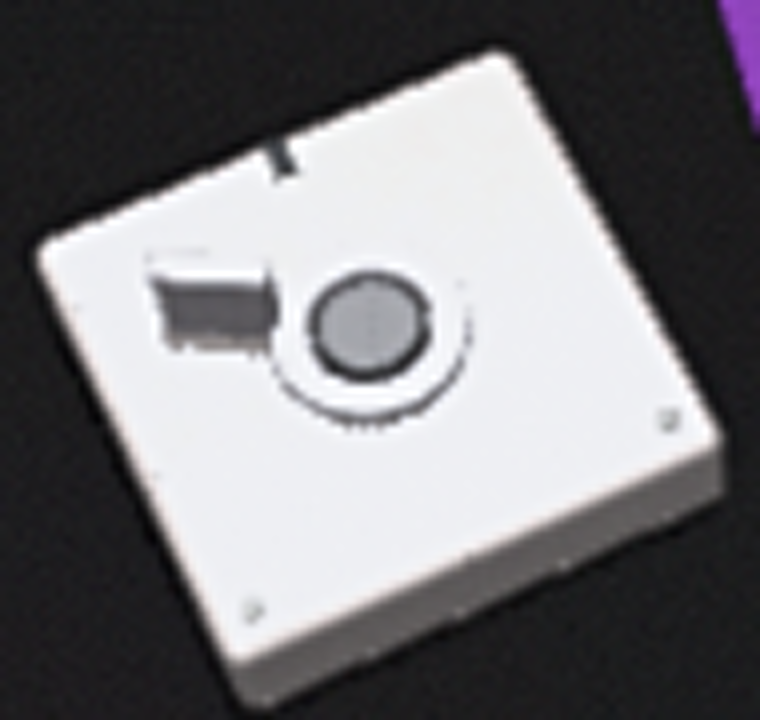

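The top view shows the lens near (365,242), the fin pointing right and slightly down, and the mark at (368,273). The wooden tray is near (224,237) with its ball at the upper left end. Next I'll turn these into positions.

```bash
python3 - <<'E'
from h import *
np.set_printoptions(precision=1,suppress=True)
f=lambda x,y:(315+x/7-0.43,195+y/7-0.43)
L=ray('t0',*f(348,332),55); M=ray('t0',*f(370,545),48); print('lens',L,'mark',M,np.linalg.norm((M-L)[:2]))
S=lambda x,y:(150+x/8-.44,165+y/8-.44)
L2=ray('s0',*S(370,326),55);M2=ray('s0',*S(283,160),48);print('scene',L2,M2)
print([ray('t0',*f(*c),45) for c in((90,135),(540,95),(605,548),(138,592))])
# points by depth
for tag in('t0','s0'):
    a=np.load(f'pics/{tag}.npz');K,R,t,d=a['K'],a['R'],a['t'],a['d']
    v,u=np.mgrid[0:420,0:560]
    P=(np.linalg.inv(K)@np.stack([u.ravel(),v.ravel(),np.ones(u.size)])*d.ravel()-t[:,None])
    P=(R.T@P).T
    m=(np.hypot(*(P[:,:2]-L[:2]).T)<100)&(P[:,2]>68)&(d.ravel()>0)
    Q=P[m];print(tag,len(Q),Q.mean(0),Q.min(0),Q.max(0))
    q=Q[Q[:,2]>80][:,:2]; 
    if len(q)>3:
        c=q.mean(0);w=np.linalg.svd(q-c)[2][0];print('fin top',c,np.degrees(np.arctan2(w[1],w[0])),c-L[:2])
    T=lambda x,y:(180+x/8-.44,195+y/8-.44)
ang=lambda v:np.degrees(np.arctan2(v[1],v[0]))
print('markang',ang(M-L),ang(M2-L2))
print('finsc',[ray('s0',*S(*c),87) for c in((150,250),(265,250),(275,285),(155,282))])
print('fintop',[ray('t0',*f(*c),87) for c in((437,350),(537,393),(515,415),(425,372))])
print('traycorn',[ray('t0',*T(*c),8) for c in((313,125),(573,390),(403,557),(145,285))])
print('handle top',[ray('t0',*T(*c),60) for c in((310,265),(380,360),(342,318))])
print('ball',ray('t0',*T(268,246),17),'pock2',ray('t0',*T(443,427),5))
D=lambda x,y:(290+x/10-.45,150+y/10-.45)
print('sc corn',[ray('s0',*D(*c),8) for c in((182,85),(608,233),(515,458),(85,300))],'h',[ray('s0',*D(*c),60) for c in((292,148),(430,190))],'ball',ray('s0',*D(488,293),17))
E
```

```text
lens [ 473.6 -217.2   55. ] mark [ 393.5 -222.8   48. ] 80.217672757147
scene [ 476.  -216.5   55. ] [ 397.4 -222.7   48. ]
[array([ 553.3, -122.5,   45. ]), array([ 567.1, -297.9,   45. ]), array([ 391.7, -311.9,   45. ]), array([ 377.1, -135.1,   45. ])]
t0 81 [ 450.1 -260.1   84. ] [ 438.1 -279.9   68.8] [ 463.2 -242.4   93. ]
fin top [ 450.9 -260.5] -116.8276248397227 [-22.6 -43.3]
s0 101 [ 455.  -261.8   82.5] [ 439.9 -280.5   68.1] [ 465.8 -242.8   94.1]
fin top [ 454.  -261.5] -116.56954969882038 [-19.5 -44.3]
markang -176.00338853750037 -175.53132807631727
finsc [array([ 438.5, -276.7,   87. ]), array([ 453.3, -241.5,   87. ]), array([ 467.4, -242.6,   87. ]), array([ 450.9, -278.9,   87. ])]
fintop [array([ 461.7, -244.4,   87. ]), array([ 445.3, -280.4,   87. ]), array([ 437.3, -271.9,   87. ]), array([ 453.6, -239.5,   87. ])]
traycorn [array([575. , 178.1,   8. ]), array([480.4,  86.8,   8. ]), array([423.5, 144.8,   8. ]), array([518.8, 235.6,   8. ])]
handle top [array([515.8, 171.5,  60. ]), array([483.5, 147.7,  60. ]), array([497.8, 160.5,  60. ])]
ball [530.4 191.8  17. ] pock2 [468.5 131.9   5. ]
sc corn [array([425.1, 144.8,   8. ]), array([520.8, 238.1,   8. ]), array([578.5, 178.6,   8. ]), array([482.6,  87.1,   8. ])] h [array([487.6, 146.7,  60. ]), array([515.5, 176.6,  60. ])] ball [530.4 192.9  17. ]
```

Call:
play_rows(
  plan=[
    {"jaw": 0.3,"roll": -10},
    {"jaw": 0.3,"roll": -10},
    {"jaw": 0.3,"roll": -10},
    {"jaw": 0.3,"roll": -10},
    {"jaw": 0.3,"x": 2},
    {"jaw": 0.3,"x": 4},
    {"jaw": 0.3,"x": 4},
    {"jaw": 0.3,"x": 4},
    {"jaw": 0.3,"x": 4},
    {"jaw": 0.3,"x": 4},
    {"jaw": 0.3,"x": 4},
    {"jaw": 0.3,"x": 3},
    {"jaw": 0.3,"x": 2},
    {"jaw": 0.3},
  ],
  newtons=30,
)

```text
invalid input
```

```bash
cat >> h.py <<'E'
from scipy.spatial.transform import Rotation as Ro
def todo(p,xang=None):
    s=r.sense();Rm=Ro.from_rotvec(s['eef_rot']).as_matrix()
    a=np.degrees(np.arctan2(Rm[1,0],Rm[0,0]))
    print('t',s['t'],'pos',s['eef_pos'].round(1),'xang',a.round(2),'z',Rm[:,2].round(4),'w',round(float(s['grip_width']),1),'F',np.round(s['force'],1))
    if p is not None: print('tool shift cm',(Rm.T@(np.array(p)-s['eef_pos'])/10).round(2))
    if xang is not None: print('roll',round((a-xang+180)%360-180,2))
E
python3 - <<'E'
from h import *
todo([449.7,-265.2,150],63.3); snap('wrist','w1')
E
```

```text
t 0.15 pos [ 252.9 -598.3  228.6] xang 22.9 z [-6.0e-04  1.4e-03 -1.0e+00] w 85.6 F [-0.2  0.2 -0.6]
tool shift cm [ 31.1  -23.01   7.89]
roll -40.4
```

View pics/w1.png

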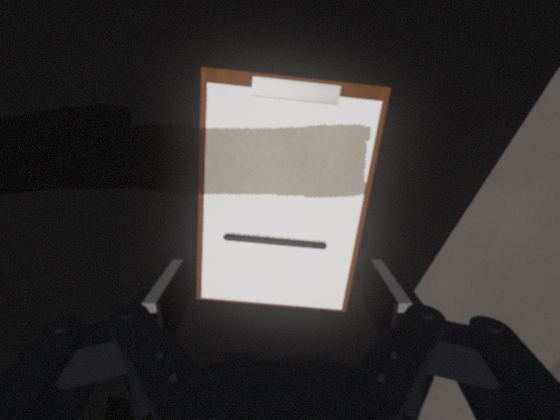

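The call was refused, probably because each row needs every field. The arm hasn't moved.

Call:
play_rows(
  plan=[
    {"jaw": 0.3,"x": 0,"y": 0,"z": 0,"roll": -10},
    {"jaw": 0.3,"x": 0,"y": 0,"z": 0,"roll": -10},
    {"jaw": 0.3,"x": 0,"y": 0,"z": 0,"roll": -10},
    {"jaw": 0.3,"x": 0,"y": 0,"z": 0,"roll": -10},
    {"jaw": 0.3,"x": 2,"y": 0,"z": 0,"roll": 0},
    {"jaw": 0.3,"x": 4,"y": 0,"z": 0,"roll": 0},
    {"jaw": 0.3,"x": 4,"y": 0,"z": 0,"roll": 0},
    {"jaw": 0.3,"x": 4,"y": 0,"z": 0,"roll": 0},
    {"jaw": 0.3,"x": 4,"y": 0,"z": 0,"roll": 0},
    {"jaw": 0.3,"x": 4,"y": 0,"z": 0,"roll": 0},
    {"jaw": 0.3,"x": 4,"y": 0,"z": 0,"roll": 0},
    {"jaw": 0.3,"x": 2,"y": 0,"z": 0,"roll": 0},
    {"jaw": 0.3,"x": 0,"y": 0,"z": 0,"roll": 0},
    {"jaw": 0.3,"x": 0,"y": 0,"z": 0,"roll": 0},
  ],
  newtons=30,
)

```text
t: 1.95
eef_pos: [379.9, -350.7, 229.3]
eef_rot: [2.681, 1.637, -0.001]
force: [-0.5, -0.2, -0.3]
grip_width: 59.9
```

```bash
python3 - <<'E'
from h import *
todo([449.7,-265.2,150],63.3); snap('wrist','w2')
E
```

```text
t 1.95 pos [ 379.9 -350.7  229.3] xang 62.83 z [-4.e-04 -8.e-04 -1.e+00] w 59.9 F [-0.5 -0.2 -0.3]
tool shift cm [10.8   2.31  7.92]
roll -0.47
```

View pics/w2.png

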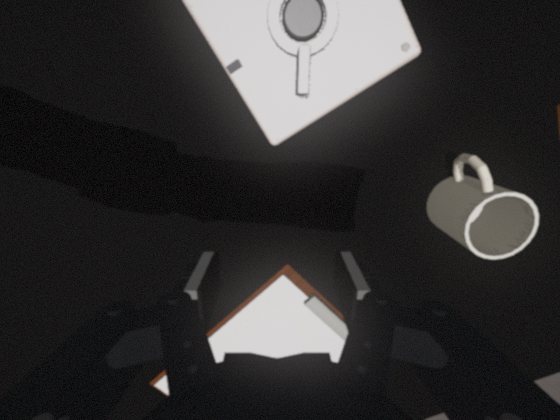

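The wrist view shows the lens at (304,17), the fin running to (303,95), and the mark at (234,66). I'll cross-check these against the top view.

```bash
python3 - <<'E'
from h import *
np.set_printoptions(precision=1,suppress=True)
crop('w2',220,0,380,110,5,'w2c')
print('lens',ray('w2',304,17,55),'mark',ray('w2',234,66,48))
a=np.load('pics/w2.npz');K,R,t,d=a['K'],a['R'],a['t'],a['d']
v,u=np.mgrid[0:420,0:560]
P=(R.T@(np.linalg.inv(K)@np.stack([u.ravel(),v.ravel(),np.ones(u.size)])*d.ravel()-t[:,None])).T
m=(np.hypot(*(P[:,:2]-[474,-217]).T)<85)&(P[:,2]>80)&(P[:,2]<95);q=P[m][:,:2]
c=q.mean(0);w=np.linalg.svd(q-c)[2][0];print(len(q),P[m].mean(0),np.degrees(np.arctan2(w[1],w[0])))
E
```

```text
lens [ 477.  -219.1   55. ] mark [ 397.4 -224.3   48. ]
566 [ 453.  -261.4   86.2] -117.45722603801968
```

View pics/w2c.png

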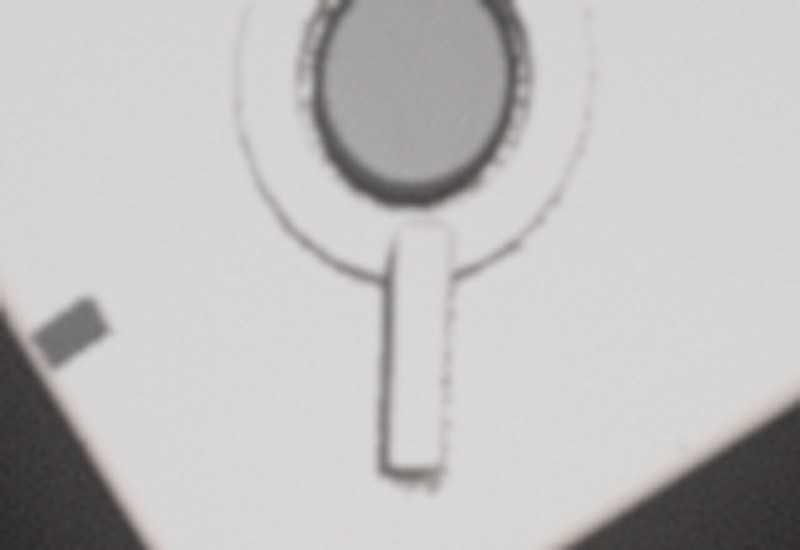

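Call:
play_rows(
  plan=[
    {"jaw": 0.3,"x": 2.2,"y": 0.5,"z": 0,"roll": 0},
    {"jaw": 0.3,"x": 3.3,"y": 0.8,"z": 0,"roll": 0},
    {"jaw": 0.3,"x": 3.3,"y": 0.8,"z": 1,"roll": 0},
    {"jaw": 0.3,"x": 2,"y": 0.25,"z": 2,"roll": -0.2},
    {"jaw": 0.4,"x": 0,"y": 0,"z": 3,"roll": 0},
    {"jaw": 0.4,"x": 0,"y": 0,"z": 2,"roll": 0},
    {"jaw": 0.4,"x": 0,"y": 0,"z": 0,"roll": 0},
    {"jaw": 0.4,"x": 0,"y": 0,"z": 0,"roll": 0},
  ],
  newtons=30,
)

```text
t: 3.0
eef_pos: [450.9, -265.1, 149.9]
eef_rot: [2.677, 1.642, 0.001]
force: [-0.9, -0.2, 1.1]
grip_width: 51.3
```

```bash
python3 - <<'E'
from h import *
todo([450.5,-265.6,76],63); snap('wrist','w3')
E
```

```text
t 3.0 pos [ 450.9 -265.1  149.9] xang 63.03 z [ 9.e-04 -7.e-04 -1.e+00] w 51.3 F [-0.9 -0.2  1.1]
tool shift cm [-0.06 -0.02  7.39]
roll 0.03
```

View pics/w3.png

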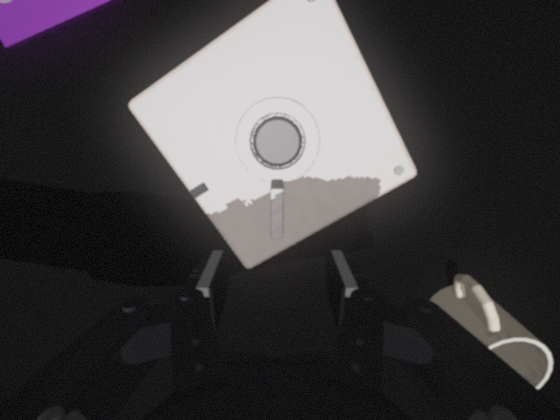

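The fin is centred between the jaws at about (277,210). Next I'll go down and close.

Call:
play_rows(
  plan=[
    {"jaw": 0.4,"x": 0,"y": 0,"z": 2,"roll": 0},
    {"jaw": 0.4,"x": 0,"y": 0,"z": 2,"roll": 0},
    {"jaw": 0.4,"x": 0,"y": 0,"z": 2,"roll": 0},
    {"jaw": 0.4,"x": 0,"y": 0,"z": 1.3,"roll": 0},
    {"jaw": 0.4,"x": 0,"y": 0,"z": 0,"roll": 0},
    {"jaw": 0.7,"x": 0,"y": 0,"z": 0,"roll": 0},
    {"jaw": 1,"x": 0,"y": 0,"z": 0,"roll": 0},
    {"jaw": 1,"x": 0,"y": 0,"z": 0,"roll": 0},
    {"jaw": 1,"x": 0,"y": 0,"z": 0,"roll": 0},
    {"jaw": 1,"x": 0,"y": 0,"z": 0,"roll": 0},
    {"jaw": 1,"x": 0,"y": 0,"z": 0,"roll": 0},
  ],
  newtons=30,
)

```text
t: 4.42
eef_pos: [451.4, -264.5, 77.0]
eef_rot: [2.676, 1.643, 0.001]
force: [0.7, 0.0, 7.2]
grip_width: 9.0
```

```bash
python3 - <<'E'
from h import *
todo([450.5,-265.6,76],63); print('lens',ray('w3',277,141,55),'mark',ray('w3',200,189.5,48))
# tool-frame chord: rotate clockwise 5 deg about lens
s=r.sense();Rm=Ro.from_rotvec(s['eef_rot']).as_matrix()
for L in([475,-217.5],[474.5,-217.5]):
    v=s['eef_pos'][:2]-L;print(np.hypot(*v),np.degrees(np.arctan2(v[1],v[0])))
    a=np.radians(-5);n=np.array([[np.cos(a),-np.sin(a)],[np.sin(a),np.cos(a)]])@v
    print((Rm.T@np.r_[n-v,0])/10)
E
```

```text
t 4.425 pos [ 451.4 -264.5   77. ] xang 63.09 z [ 0.0017 -0.001  -1.    ] w 9.0 F [0.7 0.  7.2]
tool shift cm [-0.14 -0.03  0.1 ]
roll 0.09
lens [ 477.03771942 -216.48801179   55.        ] mark [ 399.38500479 -223.59876865   48.        ]
52.578491628099826 -116.66480304851288
[ 0.01805729 -0.45833188 -0.00089072]
52.35601327674364 -116.17581588681504
[ 0.01408521 -0.45652935 -0.00088688]
```

Gripped: the opening reads 9 mm on the fin. Next I'll turn 59° clockwise about the lens.

Call:
play_rows(
  plan=[
    {"jaw": 1,"x": 0.02,"y": -0.45,"z": 0,"roll": 4.9},
    {"jaw": 1,"x": 0.02,"y": -0.45,"z": 0,"roll": 4.9},
    {"jaw": 1,"x": 0.02,"y": -0.45,"z": 0,"roll": 4.9},
    {"jaw": 1,"x": 0.02,"y": -0.45,"z": 0,"roll": 4.9},
    {"jaw": 1,"x": 0.02,"y": -0.45,"z": 0,"roll": 4.9},
    {"jaw": 1,"x": 0.02,"y": -0.45,"z": 0,"roll": 4.9},
    {"jaw": 1,"x": 0,"y": 0,"z": 0,"roll": 0},
  ],
  newtons=30,
)

```text
t: 5.3
eef_pos: [431.2, -246.2, 77.0]
eef_rot: [3.006, 0.91, 0.001]
force: [-0.4, -0.7, 6.7]
grip_width: 8.9
```

```bash
python3 - <<'E'
from h import *
s=r.sense();v=s['eef_pos'][:2]-[475.3,-217.3];print(np.hypot(*v),np.degrees(np.arctan2(v[1],v[0])),s['moment'])
todo(None,4.4)
E
```

```text
52.752999757411416 -146.73618131178802 [ 0.04645801  0.06295145 -0.10566633]
t 5.3 pos [ 431.2 -246.2   77. ] xang 33.68 z [ 1.2e-03 -7.0e-04 -1.0e+00] w 8.9 F [-0.4 -0.7  6.7]
roll 29.28
```

Call:
play_rows(
  plan=[
    {"jaw": 1,"x": 0.02,"y": -0.45,"z": 0,"roll": 4.9},
    {"jaw": 1,"x": 0.02,"y": -0.45,"z": 0,"roll": 4.9},
    {"jaw": 1,"x": 0.02,"y": -0.45,"z": 0,"roll": 4.9},
    {"jaw": 1,"x": 0.02,"y": -0.45,"z": 0,"roll": 4.9},
    {"jaw": 1,"x": 0.02,"y": -0.45,"z": 0,"roll": 4.9},
    {"jaw": 1,"x": 0.02,"y": -0.45,"z": 0,"roll": 4.9},
    {"jaw": 1,"x": 0,"y": 0,"z": 0,"roll": 0},
    {"jaw": 1,"x": 0,"y": 0,"z": 0,"roll": 0},
  ],
  newtons=30,
)

```text
t: 6.3
eef_pos: [422.4, -220.6, 77.0]
eef_rot: [-3.139, -0.119, -0.001]
force: [-1.2, 1.8, 9.0]
grip_width: 9.1
```

```bash
python3 - <<'E'
from h import *
np.set_printoptions(precision=1,suppress=True)
s=r.sense();v=s['eef_pos'][:2]-[475.3,-217.3];print(np.hypot(*v),np.degrees(np.arctan2(v[1],v[0])),s['moment'])
todo(None,4.4)
snap('wrist','w4'); crop('w4',180,60,380,210,4,'w4c')
E
```

```text
52.959434238802956 -176.43097589791506 [ 0.3  0.  -0. ]
t 6.3 pos [ 422.4 -220.6   77. ] xang 4.34 z [ 0.  0. -1.] w 9.1 F [-1.2  1.8  9. ]
roll -0.06
```

View pics/w4.png

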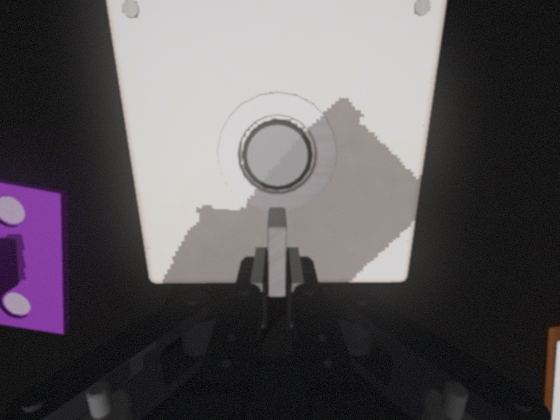

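The fin and the gripper line up squarely with the housing, with the lens at (277,155). Next I'll release, rise and check against the mark.

Call:
play_rows(
  plan=[
    {"jaw": 0.7,"x": 0,"y": 0,"z": 0,"roll": 0},
    {"jaw": 0.5,"x": 0,"y": 0,"z": 0,"roll": 0},
    {"jaw": 0.4,"x": 0,"y": 0,"z": 0,"roll": 0},
    {"jaw": 0.4,"x": 0,"y": 0,"z": 0,"roll": 0},
    {"jaw": 0.4,"x": 0,"y": 0,"z": -2,"roll": 0},
    {"jaw": 0.4,"x": 0,"y": 0,"z": -3,"roll": 0},
    {"jaw": 0.4,"x": -1,"y": 0,"z": -4,"roll": 0},
    {"jaw": 0.4,"x": -2,"y": 0,"z": -4,"roll": 0},
    {"jaw": 0.4,"x": -1,"y": 0,"z": -3,"roll": 0},
    {"jaw": 0.4,"x": 0,"y": 0,"z": 0,"roll": 0},
  ],
  newtons=30,
)

```text
t: 7.6
eef_pos: [382.7, -224.7, 238.2]
eef_rot: [3.137, 0.116, 0.006]
force: [0.2, 0.4, -0.6]
grip_width: 51.1
```

```bash
python3 - <<'E'
from h import *
todo(None,4.4)
snap('wrist','w5')
crop('w5',200,60,360,180,5,'w5c')
E
```

```text
t 7.6 pos [ 382.7 -224.7  238.2] xang 4.25 z [ 0.0042 -0.0018 -1.    ] w 51.1 F [ 0.2  0.4 -0.6]
roll -0.15
```

View pics/w5.png

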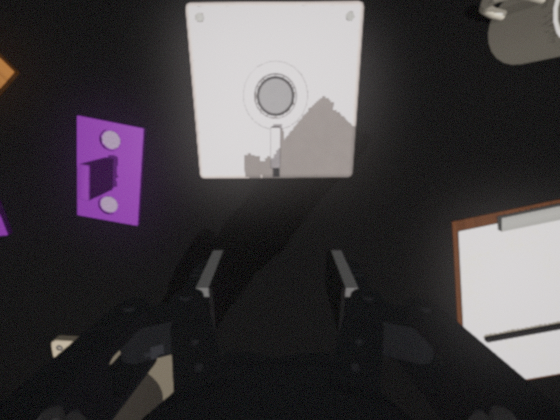

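View pics/w5c.png

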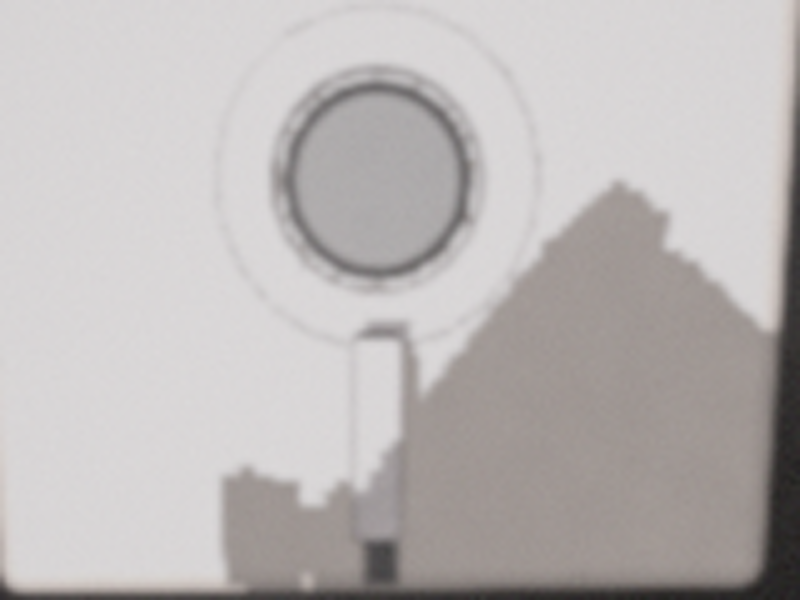

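```bash
python3 - <<'E'
from h import *
f=lambda x,y:(200+x/5-.4,60+y/5-.4)
L=ray('w5',*f(378.5,178),55);L2=ray('w5',*f(378.5,175),55)
ang=lambda v:np.degrees(np.arctan2(v[1],v[0]))
M=ray('w5',*f(381.5,562),48);A=ray('w5',*f(379,340),87);B=ray('w5',*f(377.5,540),87)
print(L,M,A,B,'mark',ang(M-L),'fin',ang(B-A),ang((A+B)/2-L), ang(B-L))
E
```

```text
[ 476.53601265 -216.30183997   55.        ] [ 395.02597485 -223.0457717    48.        ] [ 445.72773245 -218.80467967   87.        ] [ 407.00757895 -221.39616948   87.        ] mark -175.2702667762895 fin -176.17097806569083 -175.67001219902792 -175.80944198530375
```

The fin is within about 0.5° of the mark. Next is the tray.

Call:
play_rows(
  plan=[
    {"jaw": 0.4,"x": 0,"y": 0,"z": 0,"roll": -10},
    {"jaw": 0.4,"x": 0,"y": 0,"z": 0,"roll": -10},
    {"jaw": 0.4,"x": 0,"y": 0,"z": 0,"roll": -10},
    {"jaw": 0.4,"x": 0,"y": 0,"z": 0,"roll": -9.7},
    {"jaw": 0.4,"x": 1.5,"y": -1.1,"z": 0,"roll": 0},
    {"jaw": 0.4,"x": 3,"y": -2.2,"z": 0,"roll": 0},
    {"jaw": 0.4,"x": 3,"y": -2.2,"z": 0,"roll": 0},
    {"jaw": 0.4,"x": 3,"y": -2.2,"z": 0,"roll": 0},
    {"jaw": 0.4,"x": 3,"y": -2.2,"z": 0,"roll": 0},
    {"jaw": 0.4,"x": 3,"y": -2.2,"z": 0,"roll": 0},
    {"jaw": 0.4,"x": 3,"y": -2.2,"z": 0,"roll": 0},
    {"jaw": 0.4,"x": 3,"y": -2.2,"z": 0,"roll": 0},
    {"jaw": 0.4,"x": 2.5,"y": -1.8,"z": 0,"roll": 0},
    {"jaw": 0.4,"x": 1,"y": -1,"z": 0,"roll": 0},
    {"jaw": 0.4,"x": 0,"y": 0,"z": 0,"roll": 0},
    {"jaw": 0.4,"x": 0,"y": 0,"z": 0,"roll": 0},
  ],
  newtons=30,
)

```text
t: 9.65
eef_pos: [434.7, 94.1, 235.9]
eef_rot: [2.913, 1.174, -0.002]
force: [-0.7, 0.5, -0.9]
grip_width: 51.3
```

```bash
python3 - <<'E'
from h import *
todo([501,161.6,130],43.9)
snap('wrist','w6')
E
```

```text
t 9.65 pos [434.7  94.1 235.9] xang 43.91 z [-1.e-03 -9.e-04 -1.e+00] w 51.3 F [-0.7  0.5 -0.9]
tool shift cm [ 9.47 -0.27 10.58]
roll 0.01
```

View pics/w6.png

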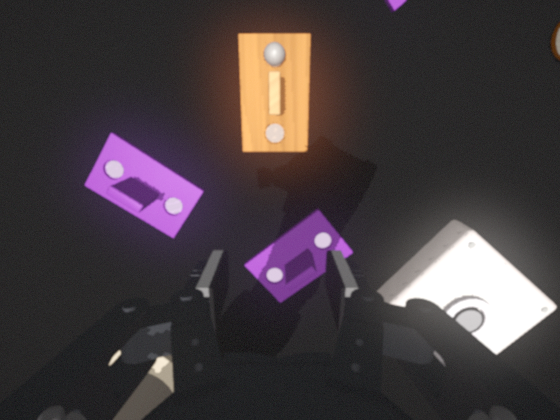

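```bash
python3 - <<'E'
from h import *
np.set_printoptions(precision=1,suppress=True)
crop('w6',220,20,330,165,4,'w6c')
c=[ray('w6',*p,8) for p in((239,34),(310,33.5),(306,152),(243.5,152))];print(c,np.mean(c,0))
ht=[ray('w6',*p,60) for p in((275,71),(275,114),(275,92.5))];print(ht)
print('p2',ray('w6',275,133,5))
E
```

```text
[array([521.2, 234.4,   8. ]), array([576.4, 177.8,   8. ]), array([481.8,  87.2,   8. ]), array([427.7, 143.4,   8. ])] [501.8 160.7   8. ]
[array([517.5, 174.8,  60. ]), array([488.1, 146.6,  60. ]), array([503.1, 161. ,  60. ])]
p2 [471.4 131.    5. ]
```

View pics/w6c.png

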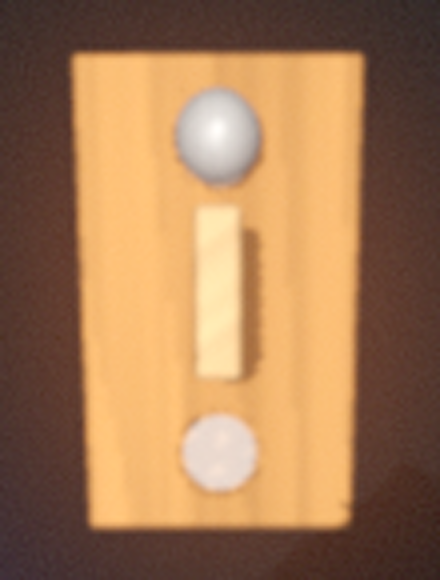

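The tray stands square to the tool, with the ball at the far end (275,54). I'll grip slightly toward the ball to balance the load.

Call:
play_rows(
  plan=[
    {"jaw": 0.4,"x": 2,"y": -0.1,"z": 1,"roll": 0},
    {"jaw": 0.4,"x": 3,"y": -0.1,"z": 2,"roll": 0},
    {"jaw": 0.4,"x": 3,"y": 0,"z": 2,"roll": 0},
    {"jaw": 0.4,"x": 1.9,"y": 0,"z": 2,"roll": 0},
    {"jaw": 0.4,"x": 0,"y": 0,"z": 1.5,"roll": 0},
    {"jaw": 0.4,"x": 0,"y": 0,"z": 1.5,"roll": 0},
    {"jaw": 0.4,"x": 0,"y": 0,"z": 0,"roll": 0},
    {"jaw": 0.4,"x": 0,"y": 0,"z": 0,"roll": 0},
  ],
  newtons=60,
)

```text
t: 10.7
eef_pos: [505.0, 165.3, 136.8]
eef_rot: [2.913, 1.176, 0.001]
force: [0.0, 0.9, 0.5]
grip_width: 51.0
```

```bash
python3 - <<'E'
from h import *
todo([504.9,164.7,42],43.9)
snap('wrist','w7')
E
```

```text
t 10.7 pos [505.  165.3 136.8] xang 43.97 z [ 7.e-04  1.e-04 -1.e+00] w 51.0 F [0.  0.9 0.5]
tool shift cm [-0.06  0.03  9.48]
roll 0.07
```

View pics/w7.png

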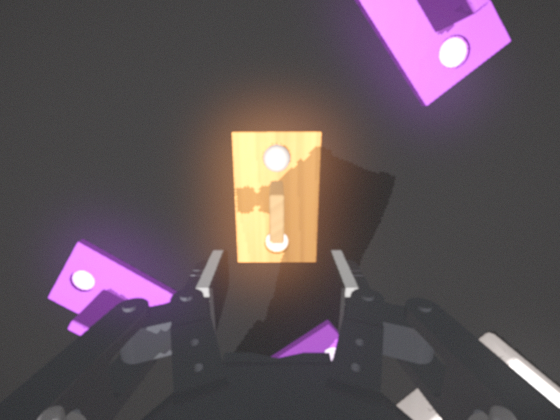

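The handle is centred between the jaws (276 against 277). Next I'll go down and close gently.

Call:
play_rows(
  plan=[
    {"jaw": 0.4,"x": 0,"y": 0,"z": 2,"roll": 0},
    {"jaw": 0.4,"x": 0,"y": 0,"z": 2,"roll": 0},
    {"jaw": 0.4,"x": 0,"y": 0,"z": 2,"roll": 0},
    {"jaw": 0.4,"x": 0,"y": 0,"z": 1.5,"roll": 0},
    {"jaw": 0.4,"x": 0,"y": 0,"z": 1,"roll": 0},
    {"jaw": 0.4,"x": 0,"y": 0,"z": 0.9,"roll": 0},
    {"jaw": 0.55,"x": 0,"y": 0,"z": 0,"roll": 0},
    {"jaw": 0.65,"x": 0,"y": 0,"z": 0,"roll": 0},
    {"jaw": 0.72,"x": 0,"y": 0,"z": 0,"roll": 0},
    {"jaw": 0.77,"x": 0,"y": 0,"z": 0,"roll": 0},
    {"jaw": 0.81,"x": 0,"y": 0,"z": 0,"roll": 0},
    {"jaw": 0.84,"x": 0,"y": 0,"z": 0,"roll": 0},
    {"jaw": 0.87,"x": 0,"y": 0,"z": 0,"roll": 0},
    {"jaw": 0.9,"x": 0,"y": 0,"z": 0,"roll": 0},
    {"jaw": 1,"x": 0,"y": 0,"z": 0,"roll": 0},
    {"jaw": 1,"x": 0,"y": 0,"z": 0,"roll": 0},
    {"jaw": 1,"x": 0,"y": 0,"z": 0,"roll": 0},
  ],
  newtons=60,
)

```text
t: 12.88
eef_pos: [505.0, 165.7, 42.5]
eef_rot: [2.913, 1.177, 0.0]
force: [-0.8, -0.2, 4.8]
grip_width: 10.5
```

Call:
play_rows(
  plan=[
    {"jaw": 1,"x": 0,"y": 0,"z": -0.1,"roll": 0},
    {"jaw": 1,"x": 0,"y": 0,"z": -0.2,"roll": 0},
    {"jaw": 1,"x": 0,"y": 0,"z": -0.4,"roll": 0},
    {"jaw": 1,"x": 0,"y": 0,"z": -0.6,"roll": 0},
    {"jaw": 1,"x": 0,"y": 0,"z": -0.8,"roll": 0},
    {"jaw": 1,"x": 0,"y": 0,"z": -0.6,"roll": 0},
    {"jaw": 1,"x": 0,"y": 0,"z": -0.3,"roll": 0},
    {"jaw": 1,"x": 0,"y": 0,"z": 0,"roll": 0},
  ],
)

```text
t: 13.88
eef_pos: [505.0, 165.8, 72.6]
eef_rot: [2.913, 1.177, 0.001]
force: [0.8, -0.3, -1.3]
grip_width: 10.5
```

```bash
python3 - <<'E'
from h import *
todo(None);snap('wrist','w8');snap('scene','s8');crop('s8',270,130,380,210,7,'s8c')
E
```

```text
t 13.875 pos [505.  165.8  72.6] xang 44.0 z [ 5.e-04  2.e-04 -1.e+00] w 10.5 F [ 0.8 -0.3 -1.3]
```

View pics/w8.png

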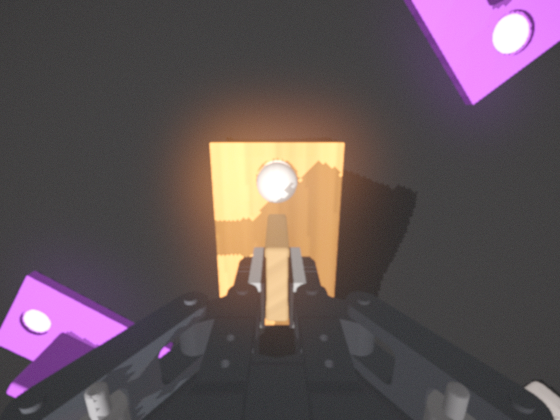

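View pics/s8c.png

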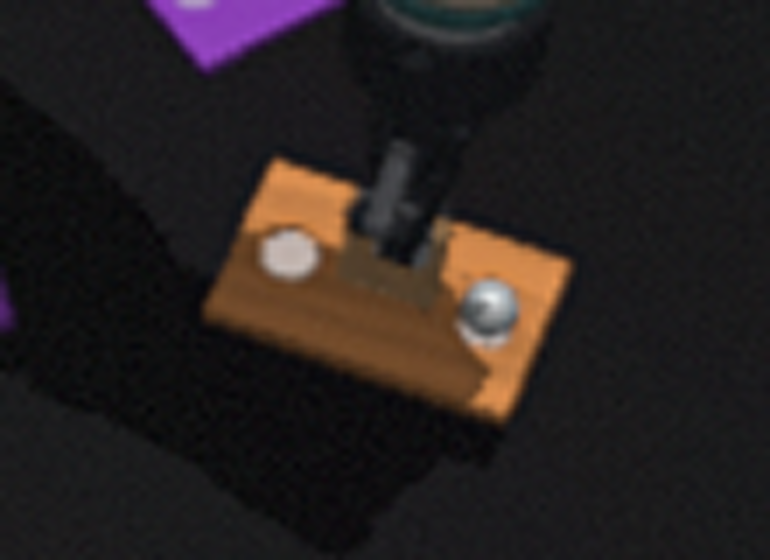

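The tray is lifted level and the ball is in its pocket. Next I'll raise it.

Call:
play_rows(
  plan=[
    {"jaw": 1,"x": 0,"y": 0,"z": -0.3,"roll": 0},
    {"jaw": 1,"x": 0,"y": 0,"z": -0.6,"roll": 0},
    {"jaw": 1,"x": 0,"y": 0,"z": -0.9,"roll": 0},
    {"jaw": 1,"x": 0,"y": 0,"z": -1.1,"roll": 0},
    {"jaw": 1,"x": 0,"y": 0,"z": -1.3,"roll": 0},
    {"jaw": 1,"x": 0,"y": 0,"z": -1.3,"roll": 0},
    {"jaw": 1,"x": 0,"y": 0,"z": -1.3,"roll": 0},
    {"jaw": 1,"x": 0,"y": 0,"z": -1.2,"roll": 0},
    {"jaw": 1,"x": 0,"y": 0,"z": -0.9,"roll": 0},
    {"jaw": 1,"x": 0,"y": 0,"z": -0.6,"roll": 0},
    {"jaw": 1,"x": 0,"y": 0,"z": -0.4,"roll": 0},
    {"jaw": 1,"x": 0,"y": 0,"z": -0.1,"roll": 0},
  ],
)

```text
t: 15.48
eef_pos: [504.9, 165.7, 172.4]
eef_rot: [2.913, 1.177, -0.0]
force: [-0.5, -0.2, -1.8]
grip_width: 10.3
```

```bash
python3 - <<'E'
from h import *
np.set_printoptions(precision=1,suppress=True)
todo([448.4,-242.9,172.5])
# tray front edge offsets from w8
for p,z in(((210,143),38.1),((344,142.5),38.1),((277,182),47.1)):
    q=ray('w8',*p,z)-[505,165.8,0];print(q[:2]@[.7193,.6947],q[:2]@[.6947,-.7193])
E
```

```text
t 15.475 pos [504.9 165.7 172.4] xang 44.0 z [-0. -0. -1.] w 10.3 F [-0.5 -0.2 -1.8]
tool shift cm [-32.5  25.5  -0. ]
59.54312195342326 -38.8254261073765
59.90839906257136 40.58274331069237
38.0123272090326 0.9027160205617355
```

Call:
play_rows(
  plan=[
    {"jaw": 1,"x": -0.3,"y": 0.24,"z": 0,"roll": 0},
    {"jaw": 1,"x": -0.6,"y": 0.47,"z": 0,"roll": 0},
    {"jaw": 1,"x": -0.9,"y": 0.71,"z": 0,"roll": 0},
    {"jaw": 1,"x": -1.2,"y": 0.94,"z": 0,"roll": 0},
    {"jaw": 1,"x": -1.5,"y": 1.18,"z": 0,"roll": 0},
    {"jaw": 1,"x": -1.5,"y": 1.18,"z": 0,"roll": 0},
    {"jaw": 1,"x": -1.5,"y": 1.18,"z": 0,"roll": 0},
    {"jaw": 1,"x": -1.5,"y": 1.18,"z": 0,"roll": 0},
    {"jaw": 1,"x": -1.5,"y": 1.18,"z": 0,"roll": 0},
    {"jaw": 1,"x": -1.5,"y": 1.18,"z": 0,"roll": 0},
    {"jaw": 1,"x": -1.5,"y": 1.18,"z": 0,"roll": 0},
    {"jaw": 1,"x": -1.5,"y": 1.18,"z": 0,"roll": 0},
    {"jaw": 1,"x": -1.5,"y": 1.18,"z": 0,"roll": 0},
    {"jaw": 1,"x": -1.5,"y": 1.18,"z": 0,"roll": 0},
    {"jaw": 1,"x": -1.5,"y": 1.18,"z": 0,"roll": 0},
    {"jaw": 1,"x": -1.5,"y": 1.18,"z": 0,"roll": 0},
    {"jaw": 1,"x": -1.5,"y": 1.18,"z": 0,"roll": 0},
    {"jaw": 1,"x": -1.4,"y": 1.1,"z": 0,"roll": 0},
    {"jaw": 1,"x": -1.1,"y": 0.86,"z": 0,"roll": 0},
    {"jaw": 1,"x": -0.8,"y": 0.62,"z": 0,"roll": 0},
  ],
)

```text
t: 17.98
eef_pos: [459.9, -160.4, 172.4]
eef_rot: [2.913, 1.176, 0.0]
force: [-0.1, 0.1, -1.0]
grip_width: 10.6
```

Call:
play_rows(
  plan=[
    {"jaw": 1,"x": -0.5,"y": 0.4,"z": 0,"roll": 0},
    {"jaw": 1,"x": -0.2,"y": 0.15,"z": 0,"roll": 0},
    {"jaw": 1,"x": 0,"y": 0,"z": 0,"roll": 0},
    {"jaw": 1,"x": 0,"y": 0,"z": 0,"roll": 0},
  ],
)

```text
t: 18.48
eef_pos: [459.2, -167.7, 172.3]
eef_rot: [-2.912, -1.178, -0.0]
force: [-0.4, -0.2, -1.0]
grip_width: 10.3
```

```bash
python3 - <<'E'
from h import *
todo([448.2,-242.9,172.5],44); snap('scene','s9');snap('wrist','w9')
E
```

```text
t 18.475 pos [ 459.2 -167.7  172.3] xang 44.06 z [ 1.e-04  3.e-04 -1.e+00] w 10.3 F [-0.4 -0.2 -1. ]
tool shift cm [-6.02  4.65 -0.02]
roll 0.06
```

View pics/s9.png

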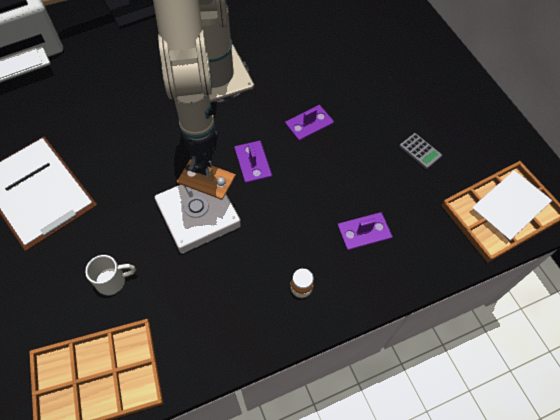

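The ball is still in its pocket at (220,182). About 7.6 cm remains.

Call:
play_rows(
  plan=[
    {"jaw": 1,"x": -0.3,"y": 0.24,"z": 0,"roll": 0},
    {"jaw": 1,"x": -0.6,"y": 0.47,"z": 0,"roll": 0},
    {"jaw": 1,"x": -0.8,"y": 0.62,"z": 0,"roll": 0},
    {"jaw": 1,"x": -0.9,"y": 0.7,"z": 0,"roll": 0},
    {"jaw": 1,"x": -0.9,"y": 0.7,"z": 0,"roll": 0},
    {"jaw": 1,"x": -0.9,"y": 0.7,"z": 0,"roll": 0},
    {"jaw": 1,"x": -0.7,"y": 0.54,"z": 0,"roll": 0},
    {"jaw": 1,"x": -0.5,"y": 0.4,"z": 0,"roll": 0},
    {"jaw": 1,"x": -0.3,"y": 0.2,"z": 0,"roll": 0},
    {"jaw": 1,"x": -0.12,"y": 0.08,"z": 0,"roll": 0},
    {"jaw": 1,"x": 0,"y": 0,"z": 0,"roll": 0},
    {"jaw": 1,"x": 0,"y": 0,"z": 0,"roll": 0},
    {"jaw": 1,"x": 0,"y": 0,"z": 0,"roll": 0},
    {"jaw": 1,"x": 0,"y": 0,"z": 0,"roll": 0},
  ],
)

```text
t: 20.32
eef_pos: [448.0, -243.3, 172.3]
eef_rot: [-2.913, -1.177, -0.0]
force: [0.3, 0.2, -1.2]
grip_width: 10.5
```

```bash
python3 - <<'E'
from h import *
todo([448.2,-242.9,172.5],44); snap('scene','sa');snap('wrist','wa');snap('top','ta')
crop('sa',140,140,250,230,7,'sac');crop('ta',310,190,420,290,7,'tac')
E
```

```text
t 20.325 pos [ 448.  -243.3  172.3] xang 44.02 z [ 0.e+00  1.e-04 -1.e+00] w 10.5 F [ 0.3  0.2 -1.2]
tool shift cm [ 0.04 -0.02 -0.02]
roll 0.02
```

View pics/sac.png

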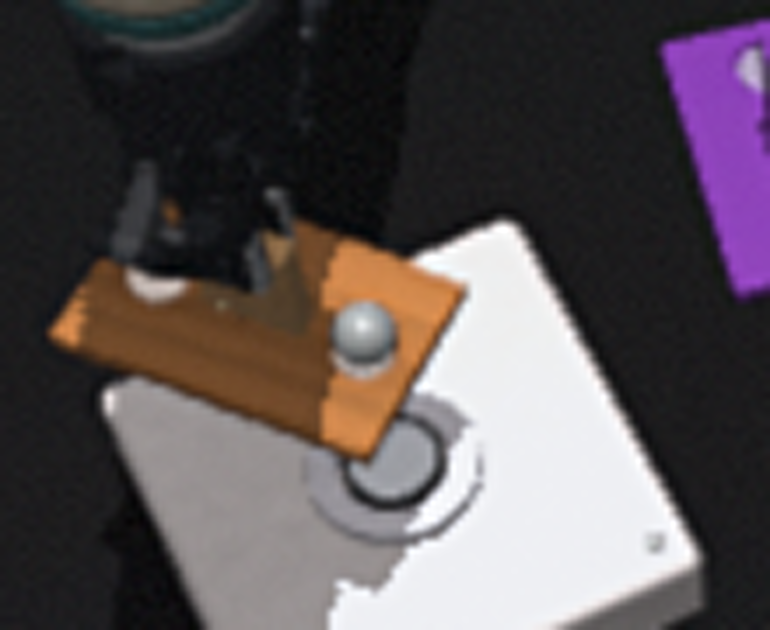

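View pics/tac.png

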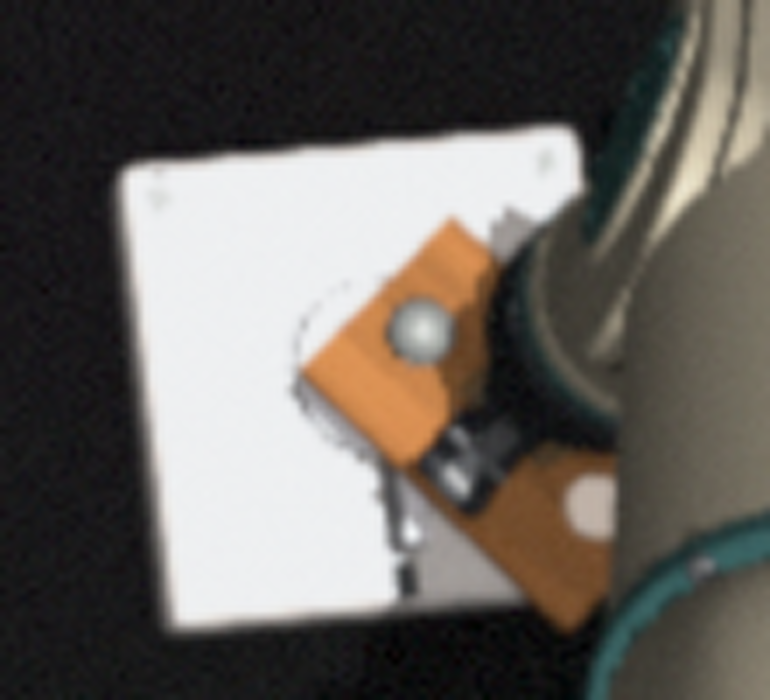

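View pics/wa.png

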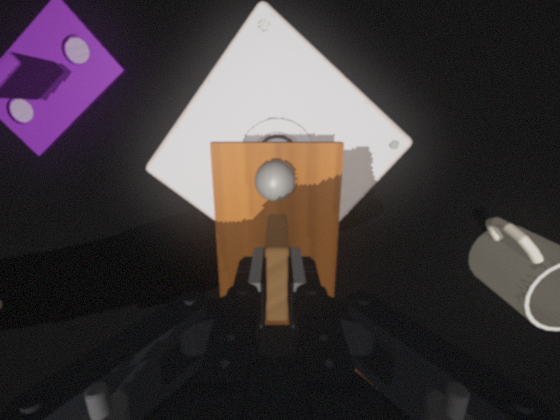

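```bash
python3 - <<'E'
from h import *
np.set_printoptions(precision=1,suppress=True)
S=lambda x,y:(140+x/7-.43,140+y/7-.43);T=lambda x,y:(310+x/7-.43,190+y/7-.43)
print('ball top',ray('ta',*T(421,331),147),'scene',ray('sa',*S(364,331),147))
print('sc edge',[ray('sa',*S(*p),138) for p in((465,290),(372,460))],'top edge',[ray('ta',*T(*p),138) for p in((452,217),(300,371))])
print('lens scene',ray('sa',*S(395,460),55))
# level from depth of plate points, wrist
a=np.load('pics/wa.npz');K,R,t,d=a['K'],a['R'],a['t'],a['d']
v,u=np.mgrid[150:235,218:335];z=d[150:235,218:335]
P=(R.T@(np.linalg.inv(K)@np.stack([u.ravel(),v.ravel(),np.ones(u.size)])*z.ravel()-t[:,None])).T
m=(abs(P[:,2]-138)<6)&(abs(u.ravel()-277)>26);Q=P[m];c=np.linalg.lstsq(np.c_[Q[:,:2]-Q[:,:2].mean(0),np.ones(len(Q))],Q[:,2],rcond=None)[0];print(len(Q),'slope deg',np.degrees(c[:2]),'z',c[2])
E
```

```text
ball top [ 472.7 -215.8  147. ] scene [ 473.4 -215.   147. ]
sc edge [array([ 465.3, -174.2,  138. ]), array([ 520.6, -229. ,  138. ])] top edge [array([ 515.3, -230.6,  138. ]), array([ 460.2, -173.6,  138. ])]
lens scene [ 476.1 -216.    55. ]
5419 slope deg [ 0. -0.] z 137.24345061012556
```

```bash
python3 - <<'E'
from h import *
print(close_job())
E
```

```text
the job is handed in; nothing more can be done
None
```

The job is done and handed in at about 20.5 s. The collar is locked, and the gripper alone is holding the wooden tray over the lens with the ball still in its pocket.

- **Collar:** I gripped the fin, turned it about 59° clockwise and released it. A wrist picture then put the fin within about 0.5° (at most 1°) of the locked mark.
- **Tray:** I lifted it by its handle and carried it level. At the end the wrist depth showed a tilt of about 0°. The plate top was at about 137 mm, so the pocket floor is roughly 80 mm above the lens.
- **Pocket over the lens:** the tool position puts the pocket within about 1 mm of the lens axis. The two fixed cameras disagree slightly: the top view puts it 1.7 mm to one side and the scene view 1 mm to the other. That is within the calibration error of about 2 mm.
- **Other objects:** I did not touch the jar, calculator or mug. My only check on them was by eye: all three looked undisturbed in the last full scene picture, taken just before the final 9 cm move.

The first move call was refused because its rows left out some fields; the arm did not move.

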